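# Fetch the small bust from behind the tall figures and shut it in the curing box

## Task

Stand the two tall clay figures from the drying tray upright on the wooden side board, before the low bust behind them is disturbed. Then lift the amber guard of the curing box, stand the bust upright in the middle of the round metal plate inside and lower the guard fully shut, and put each tall figure back upright in the tray exactly where it stood at the start. Do not drop or topple the pieces, and leave the tool pot and the jar alone.

Things in the scene. Friction and masses are not known exactly. Their poses are not given: they have to be found in the camera images.
- head: Tall 'head on a post', loose: square dark stone base 46 x 46 x 18, pale wooden post 12 in diameter, dark clay head on top: a round drum 38 in diameter, straight-sided from 107 to 137 above the underside; 150 tall, under 0.35 kg. Stands in the tray's front half, left or right. Origin: centre of the underside, z up. Its start position is the place it must return to (within 15).
- slender: Tall slender figure, loose: round dark stone base 46 in diameter, 18 high; dark clay body with a narrow waist, straight round shoulders 28 in diameter from 105 to 140 above the underside, small knob on top; 155 tall, under 0.35 kg. Beside the other tall figure, about 60 apart. Origin: centre of the underside, z up. Its start position is the place it must return to (within 15).
- bust: Low bust, loose: square dark stone base 46 x 46 x 18, dark clay shoulders, round head 30 in diameter, straight-sided from 44 to 64 above the underside; 72 tall, under 0.25 kg. In the tray's rear half, so close behind the tall figures that the gripper's body cannot come down over it while they are there. Origin: centre of the underside, z up.
- tray: Drying tray of pale plywood, fixed: 140 (its x) x 180 (its y), open on top, walls 6 thick and 25 high, floor 6 thick. Origin: centre of its underside, on the table; z up, +x to the rear (away from the robot at yaw 0). The tall figures stand side by side along its y at about x = -27, the bust at about x = +27.
- board: Plain wooden side board, fixed, flat on the table: 240 (its x) x 130 (its y), 12 thick, empty at the start. Origin: centre of its underside, z up. The tall figures are set down here side by side, their centres at least 15 inside its edges.
- station: Curing box, grey, fixed: 170 x 170 outside, 105 high, walls 5 thick, open on top under the guard. Central on its floor is a round metal plate 72 in diameter, its top 11 above the table. Origin: centre of its underside, on the table; z up; +x to the hinge side (away from the robot at yaw 0). The bust goes on the plate, its centre within 12 of this origin in plan.
- guard (a joint): Hinge angle of the box's amber see-through guard, a flat plate 170 x 170 x 6, 0.18 kg, hinged along the top edge of the box's +x side (hinge line at box x = +85, height 105.5, parallel to the box's y): 0 shut, 1.57 upright, 1.8 the stop; starts shut or up to 0.2 ajar. The stiff hinge stays where it is left; it takes a few newtons at the handle to move.
- guard_handle (a point): Middle of the guard's grip bar: dark steel, 11 in diameter, 85 long, parallel to the hinge line, 48 above the guard's outer face on two thin legs near its ends, 160 from the hinge line along the guard. Guard shut: at box x = -75, 160 above the table. It can be pinched from above (closing across the bar) and turns in the grip as the guard swings.
- pot: White ceramic tool pot with tools, 72 in diameter, 90 high (150 with the tools), loose on the table beyond the work. Leave it. Origin: centre of its underside.
- jar: Clear jar with a grey lid, 64 in diameter, 85 high, loose on the table beyond the work. Leave it. Origin: centre of its underside.
Mind the look-alikes: they are no part of the job. What is shaped like the head but blue is not meant.

How it is judged:
By the outcome, as a careful person would: the job done as asked, in the order asked, and still so for the second after the job is handed in, with the robot touching nothing.
It also fails if it takes over 141 s, if anything falls off the work surface, if the arm or the gripper's body presses on something with over 40 N, if the wrist force passes 120 N, or if a joint passes its speed limit or range.

## Robot

A 7-joint arm with a two-finger parallel gripper is mounted at the origin on the work surface. World frame = base frame: x ahead of the robot, y to its left, z up, the work surface at z = 0. Lengths are in m, angles in rad, forces in N, time in s.
With the tool pointing down it reaches from about 0.4 to 0.9 m from the base axis. Payload 5.5 kg.
Tool frame: the origin (TCP) lies midway between the tips of the shut fingers; the grasp point (between the pads) lies 19 mm behind it (manip.grip_depth is the distance from the TCP to the grasp point, in m); z points along the fingers, y is the line along which they close (so a half turn about z gives the same grasp; the last joint's range is limited). The gripper opens to 92 mm and grips with 3 to 60 N. Pads are 19 mm wide; open, the fingers measure 130 mm over their backs; the gripper's body (75 mm by 190 mm) begins 47 mm behind the grasp point.
Start: joints at [1.403, 0.501, -0.427, 1.55, 0.221, 1.138, -0.21], TCP at [0.271, -0.591, 0.227] pointing down, gripper open.
Joint ranges: [-2.88, 2.88], [-0.31, 2.03], [-1.54, 1.56], [0.2, 2.42], [-1.41, 4.55], [0.19, 2.02], [-2.57, 2.57]. Speed limits (rad/s): [2.57, 2.57, 3.14, 3.14, 3.14, 3.14, 3.14].

## Interface

Orientations are given as a unit quaternion [x, y, z, w].
In Python, from bench import manip, effector, viewer gives the robot as it stands. Calls block until the motion is done:
- manip.move_pose(position, orientation): joint-space move of the TCP to a pose.
- manip.servo_line(position, ori=None, vel=0.15): straight line of the TCP; ori=None keeps the orientation; vel is the mean speed in m/s.
- manip.movej(angles): joint-space move.
- effector.open_jaws() and effector.close(f_grip=None): open the fingers fully, or close them until they stop; f_grip is the grip in N (None keeps the last).
- manip.sleep(seconds).
- manip.solve_ik(position, orientation): joint angles nearest the present ones, or None.
- viewer.get_image(name): name is "scene" or "top" or "wrist"; returns the picture (400x640x3 uint8, red, green, blue); there is no depth.
- viewer.get_calibration(name): a dict with "vfov" (degrees; the focal length in pixels is half the picture's height over the tangent of half this angle, whatever the lens; pixels are square), "cx", "cy" (the principal point, pixels), "eye" and "attitude" of the camera in the world. Camera axes: x right, y down, z forward; pixel columns grow to the right and rows downward; lengths in m; the calibration is good to about 2 mm. A picture is of the moment at which its call begins: read the wrist's pose just before it. get_calibration takes no time and is no camera call; for the wrist camera it gives the pose at the moment of the call.
A pose or a line that the arm cannot do raises manip.PlanningError and nothing moves.
- manip.hand_in(): hands the job in; it is judged then, once.
Readings, each from a call of its own:
- manip.current_clock(): time.
- manip.current_q(): joint angles.
- manip.current_joint_velocities(): joint speeds.
- manip.current_tau(): joint torques, N m.
- manip.current_tool_pos(): TCP position.
- manip.current_tcp_rot(): TCP orientation.
- manip.current_force(): force on the tool from outside, world axes, zero at the start.
- manip.current_wrist_torque(): the same for the moment, N m.
- manip.current_finger_gap(): finger opening in m.
- manip.current_gripper_force(): force on a finger pad.
Only numpy, scipy, OpenCV 4.12 (cv2) and the standard library are available. Lean on these libraries where they do the work, as an engineer would, in place of code of your own. Each camera call takes 0.05 s, during which the arm holds its last target. There are 200 camera calls.

## Working session

There is one attempt and no reset: what is moved stays moved. The work goes in short steps, each a Python script; the robot and the scene stay as the last script left them, time stands still between calls to the robot, and variables do not carry over. Pictures are saved under pics/ and viewed, at most 14 in all, crops included, and the job is handed in when it is done.

```bash
ls; mkdir -p pics
python3 - <<'E'
from bench import manip, effector, viewer
import cv2
for n in ("scene","top"):
    im=viewer.get_image(n); cv2.imwrite(f"pics/{n}0.png",im[:,:,::-1]); print(n,viewer.get_calibration(n))
print(viewer.get_calibration("wrist"),manip.current_tcp_rot(),manip.current_clock(),manip.grip_depth)
E
```

```text
pics
scene {'vfov': 49.79991183324993, 'cx': 321.1506138862714, 'cy': 209.55620578518077, 'eye': array([ 1.02546294, -0.14676191,  1.04127644]), 'attitude': array([ 0.81413673,  0.52532524, -0.1376953 , -0.20555968])}
top {'vfov': 52.25483093682256, 'cx': 323.17114619820035, 'cy': 196.73895092214727, 'eye': array([0.39167753, 0.05552676, 1.18099572]), 'attitude': array([ 0.71299815, -0.69850669,  0.0456255 , -0.04050137])}
{'vfov': 63.38621026707916, 'cx': 316.0110959704519, 'cy': 198.81506757259123, 'eye': array([ 0.33745384, -0.55922916,  0.38449452]), 'attitude': array([ 0.8341728 , -0.53422104, -0.07436808,  0.11503479])} [ 9.76886809e-01  2.13755514e-01 -1.62469649e-04 -8.46668168e-04] 0.1 0.0188
```

View pics/scene0.png

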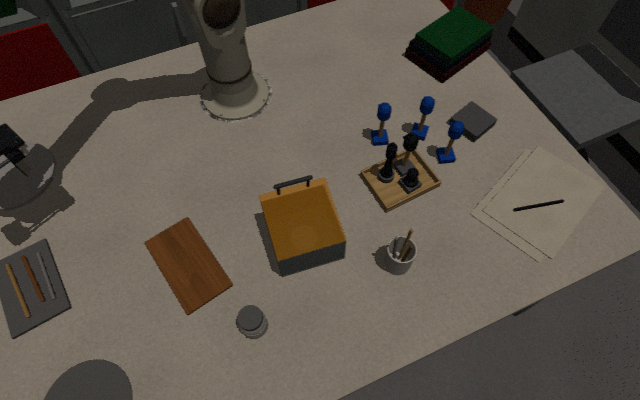

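View pics/top0.png

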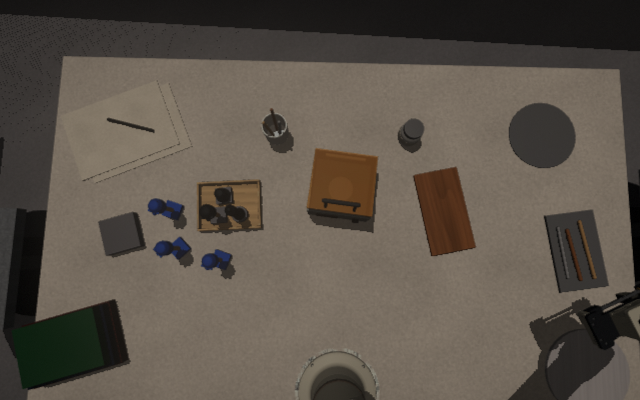

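The scene view shows the box (guard handle at about 293,183), the board (188,265), and the tray (400,180) with three dark pieces. Three blue decoys stand around the tray. In the top view the tray is at (229,206), the box at (343,185) and the board at (444,211). Next I'll measure the outlines and zoom in on the tray.

```bash
cat > h.py <<'E'
import numpy as np, cv2
from scipy.spatial.transform import Rotation as R
from bench import manip, effector, viewer
def cam(n):
    c=viewer.get_calibration(n); c['f']=200/np.tan(np.radians(c['vfov'])/2); c['R']=R.from_quat(c['attitude']).as_matrix(); return c
def ray(c,p):
    p=np.atleast_2d(np.asarray(p,float)); d=np.c_[(p[:,0]-c['cx'])/c['f'],(p[:,1]-c['cy'])/c['f'],np.ones(len(p))]@c['R'].T
    return d
def onplane(c,p,z):
    d=ray(c,p); return c['eye']+d*((z-c['eye'][2])/d[:,2])[:,None]
def proj(c,P):
    q=(np.atleast_2d(P)-c['eye'])@c['R']; return q[:,:2]/q[:,2:]*c['f']+[c['cx'],c['cy']]
def tri(c1,p1,c2,p2):
    a=ray(c1,p1)[0];b=ray(c2,p2)[0];a/=np.linalg.norm(a);b/=np.linalg.norm(b)
    s=np.linalg.lstsq(np.c_[a,-b],c2['eye']-c1['eye'],rcond=None)[0]
    A=c1['eye']+s[0]*a;B=c2['eye']+s[1]*b
    return (A+B)/2,np.linalg.norm(A-B)
def down(psi): # tool z down, closing axis (tool y) along angle psi in world
    y=np.array([np.cos(psi),np.sin(psi),0]);z=np.array([0,0,-1.]);return R.from_matrix(np.c_[np.cross(y,z),y,z]).as_quat()
E
python3 - <<'E'
from h import *
for n,box in(("scene",(340,80,490,220)),("top",(130,130,290,290))):
    im=cv2.imread(f"pics/{n}0.png");c=cam(n)
    h=cv2.cvtColor(im,cv2.COLOR_BGR2HSV); 
    for nm,roi,z,lo,hi in (("board",(140,210,240,320) if n=="scene" else (405,160,480,260),.012,(3,100,40),(16,255,255)),
        ("tray",(355,140,445,212) if n=="scene" else (190,175,270,238),.025,(8,85,50),(25,255,255)),("guard",(255,170,350,275) if n=="scene" else (300,145,385,225),.1085,(8,150,30),(25,255,255))):
        x0,y0,x1,y1=roi; m=np.zeros(h.shape[:2],np.uint8); m[y0:y1,x0:x1]=cv2.inRange(h,lo,hi)[y0:y1,x0:x1]
        k=max(cv2.findContours(m,0,2)[0],key=cv2.contourArea)[:,0]
        w=onplane(c,k,z)[:,:2]; r=cv2.minAreaRect((w*1000).astype(np.float32)); print(n,nm,np.round(r[0]),np.round(r[1]),round(r[2],1))
    x0,y0,x1,y1=box; cv2.imwrite(f"pics/{n}c.png",cv2.resize(np.clip(im[y0:y1,x0:x1]*1.8,0,255).astype(np.uint8),None,fx=4,fy=4,interpolation=2)[:600])
E
```

```text
scene board [ 508. -300.] [242. 129.] 12.2
scene tray [514. 316.] [148. 188.] 4.2
scene guard [556.   3.] [175. 186.] 83.4
top board [ 502. -300.] [239. 130.] 12.3
top tray [505. 317.] [141. 181.] 4.0
top guard [564.  -3.] [172. 161.] 83.2
```

View pics/scenec.png

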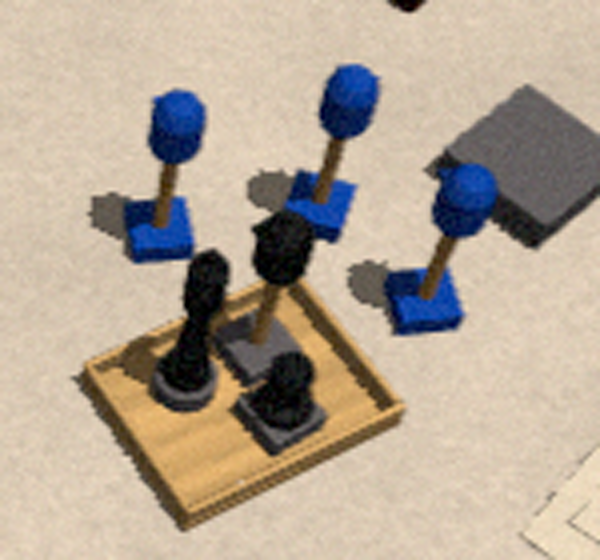

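View pics/topc.png

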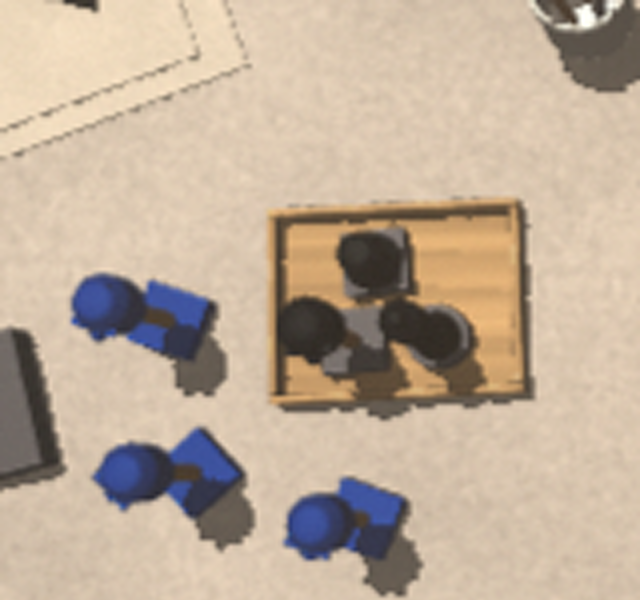

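The crops give these pixels (crop origin scene 340,80 and top 130,130):

| Piece | Scene px | Top px |
|---|---|---|
| Head drum | (411,142.5) | (208,212) |
| Slender knob and shoulders | (391.5,147) | (231,210.5) |
| Bust head | (413,175) | (222.5,195) |

I'll triangulate these and check reachability.

```bash
cat >> h.py <<'E'
tray=np.array([.505,.317]);ty=np.radians(4.1);board=np.array([.503,-.300]);by=np.radians(12.2)
def loc(o,yaw,p): c,s=np.cos(yaw),np.sin(yaw); return np.asarray(o)+np.array([[c,-s],[s,c]])@np.asarray(p)
E
python3 - <<'E'
from h import *
s,t=cam("scene"),cam("top")
for n,a,b in(("head",(411,142.5),(208,212)),("slender",(391.8,147),(230.5,210.7)),("bust",(413.2,174.5),(222.5,195)),
  ("barL",(276,187),(323.5,203.5)),("barR",(311.5,179.5),(359.5,207.5)),("blue1",(384,110),(215-3,262-1)),("blue2",(427,105),(163.5,249)),("blue3",(456,128),(156,206))):
    P,e=tri(s,a,t,b); print(n,P.round(3),round(e,4), (np.array([[np.cos(ty),np.sin(ty)],[-np.sin(ty),np.cos(ty)]])@(P[:2]-tray)).round(3))
for nm,p in (("tray",tray),("brd",board)):
  for z in(.35,.11):
    for psi in (0,np.pi/2,np.pi,-np.pi/2):
      q=manip.solve_ik([*p,z],down(psi+(ty if nm=="tray" else by))); print(nm,z,round(psi,2),None if q is None else np.round(q,2))
E
```

```text
head [0.476 0.351 0.12 ] 0.0053 [-0.026  0.036]
slender [0.479 0.288 0.138] 0.0053 [-0.028 -0.027]
bust [0.532 0.336 0.05 ] 0.0125 [0.028 0.017]
barL [0.492 0.009 0.164] 0.0794 [-0.035 -0.306]
barR [0.506 0.004 0.209] 0.0927 [-0.021 -0.312]
blue1 [0.351 0.334 0.126] 0.0089 [-0.152  0.028]
blue2 [0.378 0.461 0.115] 0.0036 [-0.116  0.152]
blue3 [0.488 0.483 0.126] 0.0026 [-0.005  0.167]
tray 0.35 0 [ 0.26  0.58 -1.3   1.52  0.56  1.47 -0.98]
tray 0.35 1.57 [ 0.26  0.58 -1.3   1.52  0.56  1.47  0.59]
tray 0.35 3.14 [ 0.26  0.58 -1.3   1.52  0.56  1.47  2.16]
tray 0.35 -1.57 [-0.44  0.29 -0.21  1.54  0.06  1.32 -2.16]
tray 0.11 0 [ 0.24  0.96 -1.31  1.77  0.99  1.24 -1.28]
tray 0.11 1.57 [ 0.24  0.96 -1.31  1.77  0.99  1.24  0.3 ]
tray 0.11 3.14 [ 0.24  0.96 -1.31  1.77  0.99  1.24  1.87]
tray 0.11 -1.57 [-0.05  0.63 -0.76  1.78  0.53  0.95 -2.53]
brd 0.35 0 [ 1.15  0.37 -0.87  1.55  0.29  1.36  0.46]
brd 0.35 1.57 [ 1.31  0.48 -1.15  1.54  0.44  1.41  1.92]
brd 0.35 3.14 [ 0.73  0.28 -0.3   1.56  0.08  1.32 -2.51]
brd 0.35 -1.57 [ 0.94  0.31 -0.57  1.56  0.17  1.33 -1.01]
brd 0.11 0 [ 1.04  0.61 -0.73  1.8   0.49  0.92  0.31]
brd 0.11 1.57 [ 1.22  0.74 -1.02  1.8   0.73  1.03  1.7 ]
brd 0.11 3.14 [ 0.62  0.5  -0.16  1.82  0.1   0.83 -2.52]
brd 0.11 -1.57 [ 0.85  0.54 -0.47  1.81  0.31  0.87 -1.12]
```

Positions agree with the tray layout: x ≈ -27 for the tall pair, +27 for the bust, and 63 mm spacing. The bar ends were paired wrongly because the two views are mirrored, so I'll redo those. Next I'll hover over the tray and check from near.

Run:
```python
from h import *
s,t=cam("scene"),cam("top")
for n,a,b in(("bar+y",(311.5,179.5),(323.5,203.5)),("bar-y",(276,187),(359.5,207.5))):
    P,e=tri(s,a,t,b); print(n,P.round(3),round(e,4))
manip.move_pose([.48,.31,.36],down(ty))
print(manip.current_clock(),manip.current_tool_pos().round(4))
c=cam("wrist"); im=viewer.get_image("wrist"); np.save("w1.npy",np.r_[c['eye'],c['attitude']]); cv2.imwrite("pics/w1.png",np.clip(im[:,:,::-1]*1.5,0,255).astype(np.uint8))
for P in([.476,.351,.141],[.479,.288,.145],[.532,.336,.06]): print(proj(c,P).round())
```

```text
bar+y [0.5   0.052 0.166] 0.0077
bar-y [ 0.491 -0.036  0.177] 0.0098
3.3667 [0.4807 0.3091 0.3598]
[[315. 136.]]
[[313. 190.]]
[[354. 145.]]
```

View pics/w1.png

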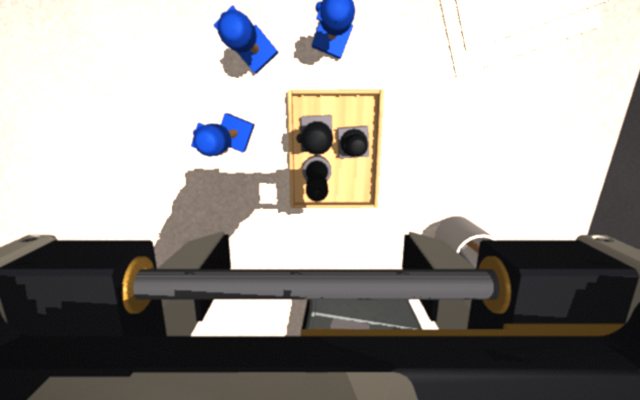

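The wrist view shows the head drum at (316,138), the slender top at (317,187) and the bust at (354,144). All are within about 3 px of my predictions. I'll refine with dark blobs.

Run:
```python
from h import *
im=cv2.imread("pics/w1.png"); c=cam("wrist")
g=im.max(2); m=(g<45).astype(np.uint8); m[:100]=0;m[200:]=0;m[:,:296]=0;m[:,372:]=0
n,l,st,ce=cv2.connectedComponentsWithStats(m)
for i in range(1,n):
    if st[i,4]>40: print(st[i],ce[i].round(1))
for r in range(112,202,3): 
    x=np.where(m[r,:337])[0]; x2=np.where(m[r,337:])[0]+337; print(r,(x.min(),x.max(),(x.min()+x.max())/2) if len(x) else '', (x2.min(),x2.max()) if len(x2) else '')
```

```text
[297 122  35  32 635] [314.3 137.9]
[340 130  27  26 445] [352.  142.5]
[306 161  21  39 686] [316.3 180.3]
112  
115  
118  
121  
124 (np.int64(309), np.int64(323), np.float64(316.0)) 
127 (np.int64(305), np.int64(327), np.float64(316.0)) 
130 (np.int64(302), np.int64(329), np.float64(315.5)) (np.int64(351), np.int64(356))
133 (np.int64(301), np.int64(330), np.float64(315.5)) (np.int64(345), np.int64(362))
136 (np.int64(298), np.int64(331), np.float64(314.5)) (np.int64(343), np.int64(364))
139 (np.int64(297), np.int64(331), np.float64(314.0)) (np.int64(341), np.int64(365))
142 (np.int64(300), np.int64(330), np.float64(315.0)) (np.int64(340), np.int64(366))
145 (np.int64(302), np.int64(330), np.float64(316.0)) (np.int64(340), np.int64(366))
148 (np.int64(303), np.int64(327), np.float64(315.0)) (np.int64(341), np.int64(365))
151 (np.int64(310), np.int64(323), np.float64(316.5)) (np.int64(343), np.int64(364))
154  (np.int64(346), np.int64(361))
157  
160  
163 (np.int64(311), np.int64(322), np.float64(316.5)) 
166 (np.int64(308), np.int64(325), np.float64(316.5)) 
169 (np.int64(307), np.int64(326), np.float64(316.5)) 
172 (np.int64(306), np.int64(326), np.float64(316.0)) 
175 (np.int64(306), np.int64(325), np.float64(315.5)) 
178 (np.int64(307), np.int64(324), np.float64(315.5)) 
181 (np.int64(307), np.int64(325), np.float64(316.0)) 
184 (np.int64(308), np.int64(325), np.float64(316.5)) 
187 (np.int64(307), np.int64(326), np.float64(316.5)) 
190 (np.int64(307), np.int64(326), np.float64(316.5)) 
193 (np.int64(308), np.int64(326), np.float64(317.0)) 
196 (np.int64(309), np.int64(324), np.float64(316.5)) 
199 (np.int64(313), np.int64(320), np.float64(316.5))
```

Run:
```python
from h import *
c=cam("wrist"); print(c['eye'].round(3))
Ri=np.array([[np.cos(ty),np.sin(ty)],[-np.sin(ty),np.cos(ty)]])
for n,p,z in(("head",(316,137.5),.135),("sl",(316.5,189),.14),("bust",(353.3,142.5),.06),("tray c",(334.5,149),.02)):
    w=onplane(c,p,z)[0]; print(n,w.round(4),(Ri@(w[:2]-tray)).round(4))
H=[.478,.350];S=[.479,.288];B=[.53,.335]
def tryik(p,z,psi): 
    q=manip.solve_ik([*p,z],down(psi)); print(p,z,None if q is None else np.round(q,2))
for p in(H,S): tryik(p,.128-.019,ty)
for x in(-.05,.05): 
  for k in (np.pi/2,-np.pi/2): tryik(loc(board,by,[x,0]),.115,by+k)
bx=np.array([.56,0]);yaw=np.radians(-6.8)
for th in (0,.5,1,1.4,1.6,1.75):
  u=np.array([-np.cos(th),np.sin(th)]);nn=np.array([np.sin(th),np.cos(th)]);P=np.array([.085,.1055])+.16*u+.054*nn
  tryik(loc(bx,yaw,[P[0],0]),P[1]-.012,yaw); tryik(loc(bx,yaw,[P[0],0]),P[1]-.012,yaw+np.pi)
for k in(1,-1):tryik(bx,.07-.019,yaw+k*np.pi/2)
```

```text
[0.475 0.383 0.518]
head [0.4777 0.3488 0.135 ] [-0.025   0.0336]
sl [0.4826 0.2882 0.14  ] [-0.0244 -0.0271]
bust [0.5308 0.3389 0.06  ] [0.0273 0.02  ]
tray c [0.5079 0.3232 0.02  ] [0.0034 0.006 ]
[0.478, 0.35] 0.109 [ 0.05  0.76 -1.03  1.78  0.75  1.05 -1.19]
[0.479, 0.288] 0.109 [ 0.19  0.72 -1.06  1.87  0.74  1.01 -1.12]
[ 0.45412921 -0.31056624] 0.115 [ 1.46  0.91 -1.34  1.88  0.97  1.2   1.57]
[ 0.45412921 -0.31056624] 0.115 [ 1.22  0.59 -0.86  1.89  0.56  0.93 -1.27]
[ 0.55187079 -0.28943376] 0.115 [ 1.27  1.06 -1.38  1.69  1.07  1.35  1.47]
[ 0.55187079 -0.28943376] 0.115 [ 0.99  0.68 -0.78  1.7   0.55  0.99 -1.34]
[0.48552759 0.0088803 ] 0.1475 [ 0.83  0.53 -1.13  2.01  0.59  0.97 -0.72]
[0.48552759 0.0088803 ] 0.1475 [ 0.99  0.91 -1.53  2.01  0.97  1.28  2.11]
[0.53068346 0.00349579] 0.2175975445187526 [ 0.86  0.54 -1.2   1.84  0.55  1.15 -0.66]
[0.53068346 0.00349579] 0.2175975445187526 [ 0.96  0.82 -1.53  1.84  0.85  1.36  2.24]
[ 0.60368161 -0.00520872] 0.257311682086143 [ 0.76  0.62 -1.16  1.62  0.59  1.29 -0.62]
[ 0.60368161 -0.00520872] 0.257311682086143 [ 0.86  0.9  -1.53  1.62  0.9   1.51  2.3 ]
[ 0.67023858 -0.01314515] 0.26035018251476666 [ 0.66  0.73 -1.11  1.44  0.65  1.37 -0.6 ]
[ 0.67023858 -0.01314515] 0.26035018251476666 [ 0.76  1.   -1.53  1.44  1.    1.61  2.34]
[ 0.7026384 -0.0170086] 0.2518550022823712 [ 0.61  0.78 -1.08  1.36  0.68  1.4  -0.58]
[ 0.7026384 -0.0170086] 0.2518550022823712 [ 0.71  1.06 -1.53  1.35  1.06  1.64  2.37]
[ 0.72548228 -0.01973257] 0.2413124644947573 [ 0.57  0.83 -1.06  1.3   0.71  1.41 -0.57]
[ 0.72548228 -0.01973257] 0.2413124644947573 [ 0.67  1.1  -1.52  1.3   1.1   1.65  2.39]
[0.56 0.  ] 0.051000000000000004 [ 0.82  1.02 -1.27  1.89  1.09  1.16  0.58]
[0.56 0.  ] 0.051000000000000004 [ 0.48  0.66 -0.69  1.89  0.57  0.8  -2.21]
```

All targets are reachable. Moving the two tall figures now.

```bash
cat >> h.py <<'E'
H=np.array([.478,.349]);S=np.array([.481,.288])
HB=loc(board,by,[.05,0]);SB=loc(board,by,[-.05,0])
TZ=.112; BZ=TZ+.006; UP=.36
def pick(p,z,psi,gap,hi=.30,f=20,up=UP):
    manip.move_pose([*p,hi],down(psi)); manip.servo_line([*p,z],down(psi),vel=.12)
    effector.close(f_grip=f); g=manip.current_finger_gap(); print("gap",round(g,4),"t",round(manip.current_clock(),1))
    if abs(g-gap)>.004: effector.open_jaws(); raise SystemExit("bad grasp")
    manip.servo_line([*p,up],down(psi),vel=.15)
def place(p,z,psi,hi=UP,up=.30):
    manip.move_pose([*p,hi],down(psi)); print("held",round(manip.current_finger_gap(),4)); manip.servo_line([*p,z+.03],down(psi),vel=.18); manip.servo_line([*p,z+.001],down(psi),vel=.03)
    print("F",np.round(manip.current_force(),1)); effector.open_jaws(); manip.servo_line([*p,up],down(psi),vel=.2); print("t",round(manip.current_clock(),1))
E
python3 - <<'E'
from h import *
pick(H,TZ,ty,.038); place(HB,BZ,by-np.pi/2)
cv2.imwrite("pics/s2.png",np.clip(viewer.get_image("scene")[:,:,::-1]*1.5,0,255).astype(np.uint8))
E
```

```text
gap 0.0377 t 6.4
held 0.0376
F [ 0.6 -0.6 -2.3]
t 15.0
```

View pics/s2.png

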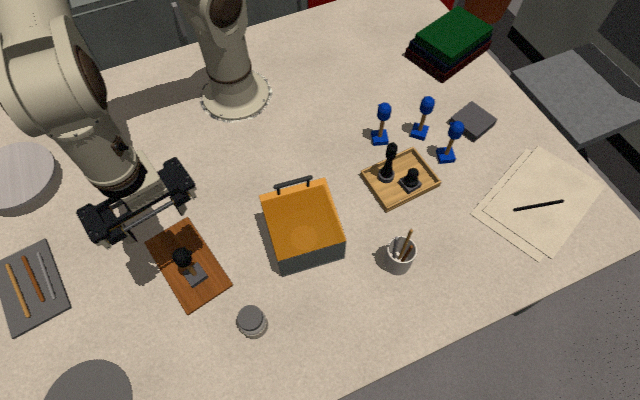

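The head stands upright on the board at (190,270), and the slender and bust are untouched. Slender next, then a hover over the handle to measure it.

Run:
```python
from h import *
pick(S,TZ,ty,.028); place(SB,BZ,by-np.pi/2)
manip.move_pose([.47,-.05,.36],down(np.radians(-6.8)))
c=cam("wrist"); im=viewer.get_image("wrist"); cv2.imwrite("pics/w2.png",np.clip(im[:,:,::-1]*1.5,0,255).astype(np.uint8))
t=viewer.get_image("top"); cv2.imwrite("pics/t2.png",t[:,:,::-1])
print(manip.current_clock(),proj(c,[.4955,.008,.165]))
```

```text
gap 0.0274 t 19.9
held 0.0277
F [-0.  -0.8 -2. ]
t 28.5
29.6 [[333.48011092 118.44258072]]
```

View pics/w2.png

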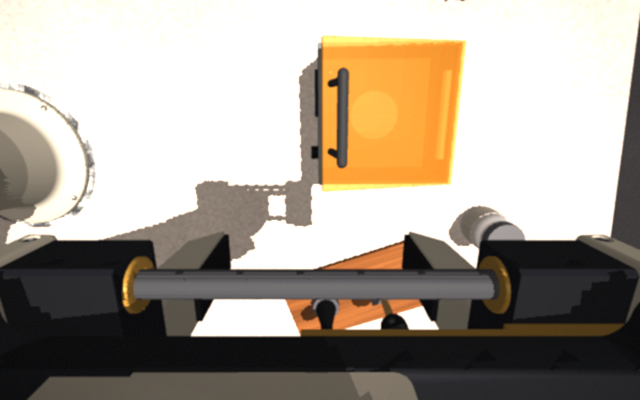

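The wrist view shows the bar running from (343,68) to (343,167), the plate seen through the guard at (375,114), and the guard corners at about (321,38), (465,40), (451,189) and (320,188). I'll triangulate the bar ends and hinge corners with the other views.

Run:
```python
from h import *
c=cam("wrist"); s=cam("scene"); t=cam("top"); print(c['eye'].round(4))
def bar(im,roi,thr):
    x0,y0,x1,y1=roi; m=np.zeros(im.shape[:2],np.uint8); m[y0:y1,x0:x1]=(im.max(2)<thr)[y0:y1,x0:x1]
    k=max(cv2.findContours(m,0,2)[0],key=cv2.contourArea); r=cv2.minAreaRect(k); b=cv2.boxPoints(r); return r,b
import sys
w=cv2.imread("pics/w2.png"); tt=cv2.imread("pics/t2.png"); sc=cv2.imread("pics/scene0.png")
for nm,im,roi,thr in(("w",w,(337,60,349,172),70),("t",tt,(318,198,365,212),35),("s",sc,(270,174,316,190),45)):
    r,b=bar(im,roi,thr); print(nm,np.round(r[0],1),np.round(r[1],1),round(r[2],1),b.round().tolist())
    # ends
# hinge/front corners
for nm,p in(("hin+y",(465,40)),("hin-y",(451,189)),("fr-y",(320,188)),("fr+y",(321,38))):
    print(nm,onplane(c,p,.1085)[0].round(4),onplane(c,p,.13)[0].round(4))
print("plate",onplane(c,(375,114),.011)[0].round(4))
for z in(.16,.175,.19): print(z,onplane(c,(343,68),z)[0].round(4),onplane(c,(343,167),z)[0].round(4),onplane(c,(343,117.5),z)[0].round(4))
```

```text
[0.4788 0.0211 0.5182]
w [338.6 118.6] [95.   4.8] 88.8 [[335.0, 71.0], [340.0, 71.0], [342.0, 166.0], [337.0, 166.0]]
t [355.3 206.7] [2.8 7.8] 45.0 [[352.0, 208.0], [357.0, 203.0], [359.0, 205.0], [354.0, 210.0]]
s [292.5 182.5] [10. 38.] 84.3 [[273.0, 179.0], [311.0, 176.0], [312.0, 186.0], [274.0, 189.0]]
hin+y [0.6585 0.0746 0.1085] [0.649  0.0718 0.13  ]
hin-y [ 0.6407 -0.1018  0.1085] [ 0.6322 -0.0953  0.13  ]
fr-y [ 0.4715 -0.0796  0.1085] [ 0.4718 -0.0743  0.13  ]
fr+y [0.4937 0.097  0.1085] [0.4929 0.093  0.13  ]
plate [0.5661 0.0008 0.011 ]
0.16 [0.511  0.0567 0.16  ] [ 0.5008 -0.0461  0.16  ] [0.5061 0.0073 0.16  ]
0.175 [0.5097 0.0552 0.175 ] [ 0.4998 -0.0433  0.175 ] [0.505  0.0079 0.175 ]
0.19 [0.5083 0.0537 0.19  ] [ 0.4989 -0.0405  0.19  ] [0.5038 0.0085 0.19  ]
```

The bar's apparent length (94.6 mm at z=0.19, against 85+11 expected) and its x both say the guard is about 0.2 ajar. The box origin is about (0.565,-0.002) with yaw about -6.5°. Now I'll pinch the bar and swing the guard.

```bash
cat >> h.py <<'E'
box=np.array([.565,-.002]);yw=np.radians(-6.5)
def barpos(th,dx=0):
    u=np.array([-np.cos(th),np.sin(th)]);n=np.array([np.sin(th),np.cos(th)]);P=np.array([.085,.1055])+.16*u+.0545*n
    return np.r_[loc(box,yw,[P[0]+dx,0.0]),P[1]]
E
python3 - <<'E'
from h import *
d=np.array([0,0,-.017]); q=down(yw)
b=barpos(.2)+d; manip.servo_line(b+[0,0,.08],q,vel=.2); manip.servo_line(b,q,vel=.1)
print(manip.current_force().round(1)); effector.close(f_grip=20); print("gap",manip.current_finger_gap(),manip.current_force().round(1),manip.current_clock())
if not .008<manip.current_finger_gap()<.014: raise SystemExit
for th in np.linspace(.2,1.74,10)[1:]:
    manip.servo_line(barpos(th)+d,q,vel=.12); F=manip.current_force(); print(round(th,2),F.round(1),round(manip.current_finger_gap(),4))
    if np.linalg.norm(F)>35: break
print(manip.current_clock()); cv2.imwrite("pics/s3.png",np.clip(viewer.get_image("scene")[:,:,::-1]*1.5,0,255).astype(np.uint8))
E
```

```text
[ 0.1 -0.8  0. ]
gap 0.010372688129567749 [-5.5  0.6  3. ] 32.5583
0.37 [-9.8 -0.3  7. ] 0.01
0.54 [-13.2  -1.   15.6] 0.0099
0.71 [-6.6 -1.1 13. ] 0.01
0.88 [-2.7 -1.3  8.2] 0.0104
1.06 [-0.6 -1.8  7. ] 0.01
1.23 [ 0.1 -2.3  5.5] 0.0101
1.4 [ 0.8 -1.9  2.3] 0.0103
1.57 [ 0.6 -2.8  0.2] 0.0102
1.74 [ 0.2 -1.8 -0.1] 0.0103
36.0833
```

View pics/s3.png

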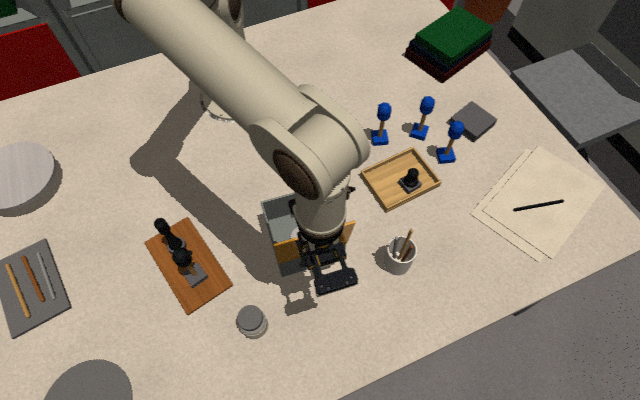

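The guard is up at about 1.74. I'll release it, check it, and hover over the bust.

Run:
```python
from h import *
effector.open_jaws(); print(manip.current_force().round(1))
p=manip.current_tool_pos(); manip.servo_line([p[0],p[1],.36],vel=.15); print(manip.current_force().round(1))
q=down(ty+np.pi/2)
manip.move_pose([.56,.337,.22],q)
c=cam("wrist");w=viewer.get_image("wrist")
s=viewer.get_image("scene"); print(manip.current_clock(),proj(c,[.531,.337,.06]),c['eye'])
cv2.imwrite("pics/c4.png",np.vstack([np.clip(w[:,:,::-1]*1.3,0,255).astype(np.uint8)[:290],np.clip(cv2.resize(s[130:285,230:470,::-1],(640,413))*1.5,0,255).astype(np.uint8)[:310]]))
cv2.imwrite("pics/w4.png",w[:,:,::-1])
```

```text
[1.6 0.3 1.4]
[ 0.  -0.1 -0.1]
40.0917 [[318.98734195 152.78747523]] [0.48805597 0.33143203 0.37869098]
```

View pics/c4.png

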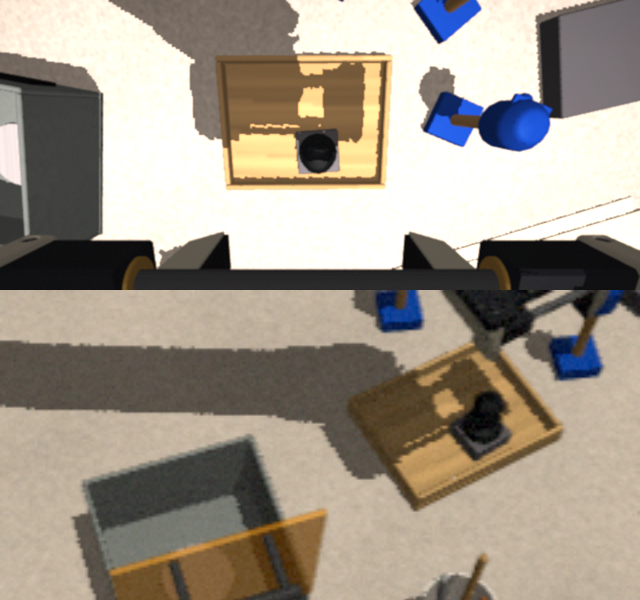

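The bust is exactly where predicted, at (318,153) against (319,153), and the guard stands upright. I'll pick the bust and measure the plate and guard angle meanwhile.

Run:
```python
from h import *
s=cam("scene")
for th in(1.5,1.6,1.7,1.8):
    P=np.array([.085-.17*np.cos(th),.1055+.17*np.sin(th)])
    print(th,[proj(s,[*loc(box,yw,[P[0],y]),P[1]]).round(1).tolist() for y in(-.085,.085)])
print("obs (272,235.7) (351.9,213.2)")
pick(np.array([.531,.3375]),.044,ty+np.pi/2,.030,hi=.16,up=.30)
t=viewer.get_image("top"); cv2.imwrite("pics/t4.png",cv2.resize(np.clip(t[130:240,285:395,::-1]*1.6,0,255).astype(np.uint8),None,fx=5,fy=5,interpolation=2))
```

```text
1.5 [[[266.2, 225.0]], [[346.9, 202.1]]]
1.6 [[[268.3, 232.3]], [[349.7, 209.0]]]
1.7 [[[270.5, 240.0]], [[352.5, 216.3]]]
1.8 [[[272.9, 248.1]], [[355.2, 224.1]]]
obs (272,235.7) (351.9,213.2)
gap 0.029 t 42.6
```

View pics/t4.png

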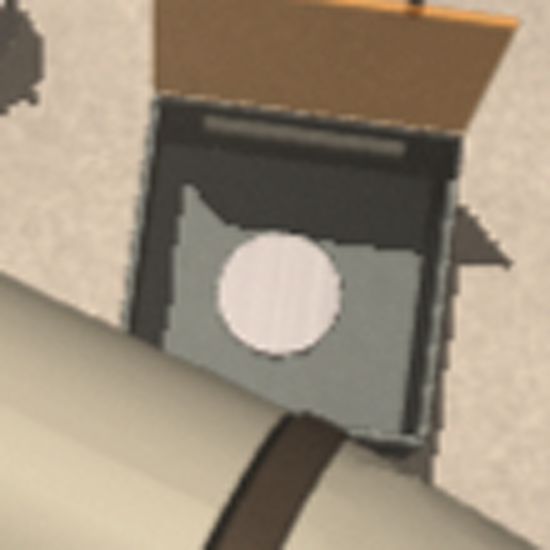

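The top view shows the plate at crop (279,293), which is px (340.4,188.2). The guard is at about 1.65. Placing the bust.

Run:
```python
from h import *
t=cam("top"); P=onplane(t,(340.4,188.2),.011)[0]; print(P.round(4))
assert np.hypot(*(P[:2]-box))<.012
p=(P[:2]*2+[.566,.0008])/3; print(p)
place(p,.049,yw+np.pi/2,hi=.30,up=.30)
c=cam("wrist");w=viewer.get_image("wrist"); print(proj(c,[*p,.011]),proj(c,[*p,.083]))
cv2.imwrite("pics/w5.png",np.clip(w[:,:,::-1]*1.3,0,255).astype(np.uint8))
```

```text
[ 0.5611 -0.001   0.011 ]
[ 5.62703479e-01 -3.81134154e-04]
held 0.0292
F [-0.9  1.5 -1.6]
t 50.8
[[316.09256167 163.00071801]] [[316.05720256 173.04087858]]
```

View pics/w5.png

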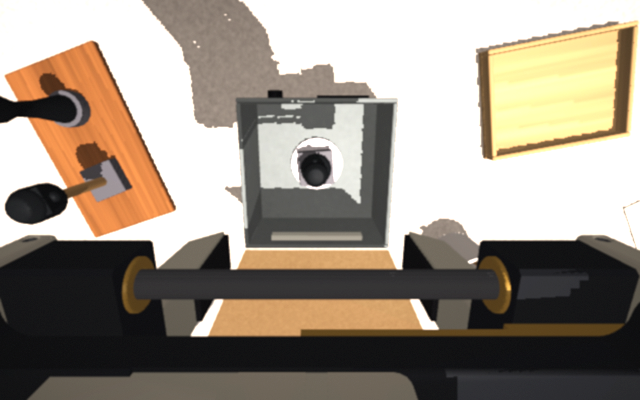

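The bust stands on the plate, with its base centred within about 3 mm. Now I'll push the guard closed with the outer finger, then pinch the bar and shut it.

Run:
```python
from h import *
d=np.array([0,0,-.015]); q=down(yw); mF=0
a=barpos(1.65,-.022)+d
manip.move_pose([.58,-.005,.40],q); manip.servo_line([a[0],a[1],.36],q,vel=.2); manip.servo_line(a,q,vel=.12); print("F0",manip.current_force().round(1))
for th in np.linspace(1.65,.75,8):
    manip.servo_line(barpos(th,-.040)+d,q,vel=.12); F=manip.current_force(); print(round(th,2),F.round(1))
    if np.linalg.norm(F)>35: raise SystemExit("F")
manip.servo_line(barpos(.77,0)+d,q,vel=.12); effector.close(f_grip=20); g=manip.current_finger_gap(); print("gap",g,manip.current_force().round(1),manip.current_clock())
if not .008<g<.014: cv2.imwrite("pics/s6.png",viewer.get_image("scene")[:,:,::-1]); raise SystemExit("miss")
for th in (.6,.45,.3,.15,0.0,-.02):
    manip.servo_line(barpos(th)+d,q,vel=.1); F=manip.current_force(); print(round(th,2),F.round(1),round(manip.current_finger_gap(),4))
    if np.linalg.norm(F)>40: break
print(manip.current_clock())
```

```text
F0 [ 0.5 -0.2  0.2]
1.65 [-0.2  0.1 -1.1]
1.52 [-0.1 -0.7 -0.6]
1.39 [0.1 0.4 0.4]
1.26 [ 0.5 -0.9 -0.9]
1.14 [0.5 0.6 0.2]
1.01 [ 0.2 -0.5 -0.2]
0.88 [-0.1 -0.8  0.1]
0.75 [-0.4 -1.5  0.5]
gap 0.010072108448600701 [-5.1 -0.5  4.8] 58.25
0.6 [-3.1  1.1  2.7] 0.0102
0.45 [-3.5  1.7  2.1] 0.0105
0.3 [-3.4  1.8  1.1] 0.0103
0.15 [-3.7  1.7  0. ] 0.0103
0.0 [-3.7  3.3 -0.2] 0.0101
-0.02 [-4.7  3.5  0.3] 0.0106
60.5333
```

The pinch held, but there was no clear seating force. I'll release and look.

Run:
```python
from h import *
effector.open_jaws(); p=manip.current_tool_pos(); print(p.round(4)); manip.servo_line([p[0],p[1],.30],vel=.2)
manip.move_pose([.47,-.10,.36],down(yw))
c=cam("wrist");w=viewer.get_image("wrist");s=viewer.get_image("scene")
for th in(0,.1,.2): print(th,proj(c,barpos(th)).round(1), proj(cam("scene"),barpos(th)).round(1))
cv2.imwrite("pics/c7.png",np.vstack([np.clip(w[:,:,::-1]*1.3,0,255).astype(np.uint8)[:250],np.clip(cv2.resize(s[150:290,230:470,::-1],(600,350),interpolation=2)*1.5,0,255).astype(np.uint8)[:,:,:].repeat(1,1) if 0 else cv2.copyMakeBorder(np.clip(cv2.resize(s[150:290,230:470,::-1],(600,350),interpolation=2)*1.5,0,255).astype(np.uint8),0,0,0,40,0)]))
print(manip.current_clock())
```

```text
[0.4894 0.0066 0.1418]
0 [[324.8  72.4]] [[291.1 184.4]]
0.1 [[331.5  70.7]] [[291.4 183. ]]
0.2 [[340.5  68.9]] [[291.8 182.3]]
63.4833
```

View pics/c7.png

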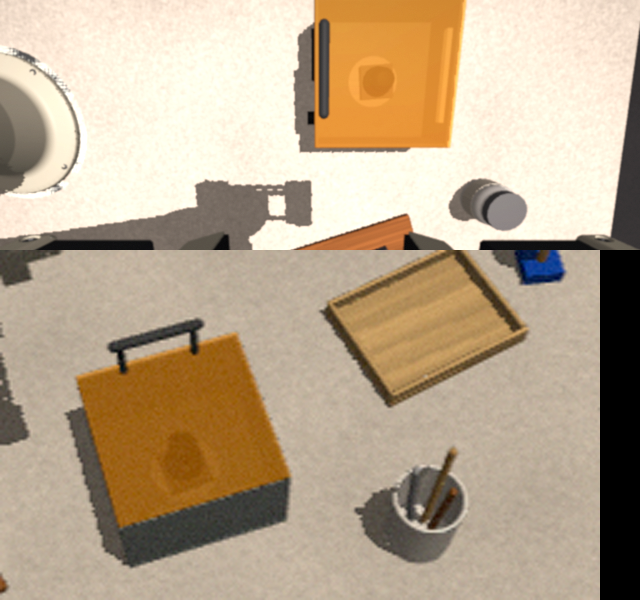

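The bar is at (324,68), where a shut guard should put it, and the bust is visible through the guard. I'll press the bar gently to make sure it's fully shut, then return the figures.

Run:
```python
from h import *
b=barpos(0); q=down(yw)
effector.close(f_grip=5); manip.move_pose([b[0],b[1],.20],q); 
F0=manip.current_force()
for z in np.arange(.172,.155,-.0015):
    manip.servo_line([b[0],b[1],z],q,vel=.06); F=manip.current_force()-F0
    if abs(F[2])>2: print(round(z,4),manip.current_tool_pos()[2].round(4),F.round(1))
    if F[2]>15: break
manip.servo_line([b[0],b[1],.25],q,vel=.2); effector.open_jaws(); print(manip.current_clock())
```

```text
0.1645 0.1651 [-3.  -1.7  6.7]
0.163 0.1648 [-7.5 -2.3 19.7]
69.8667
```

The bar is solid at z=0.165, so the guard is fully shut. Returning the figures.

Run:
```python
from h import *
manip.move_pose([.45,-.1,.34],down(by-np.pi/2))
pick(HB,BZ,by-np.pi/2,.038); place(H,TZ,ty)
pick(SB,BZ,by-np.pi/2,.028,hi=.32); place(S,TZ,ty)
manip.move_pose([.48,.31,.36],down(ty))
c=cam("wrist");w=viewer.get_image("wrist");s=viewer.get_image("scene")
wb=np.clip(w[:,:,::-1]*1.5,0,255).astype(np.uint8); cv2.imwrite("pics/w8.png",wb)
cv2.imwrite("pics/c8.png",np.vstack([wb[:220],np.clip(cv2.resize(s[80:220,230:490,::-1],(640,345),interpolation=2)*1.5,0,255).astype(np.uint8)]))
m=(wb.max(2)<45).astype(np.uint8); m[:100]=0;m[200:]=0;m[:,:296]=0;m[:,372:]=0
n,l,st,ce=cv2.connectedComponentsWithStats(m); print([(st[i].tolist(),ce[i].round(1)) for i in range(1,n) if st[i,4]>40],manip.current_clock())
```

```text
gap 0.0377 t 74.1
held 0.0377
F [-0.4 -0.6 -4.2]
t 82.7
gap 0.0279 t 87.9
held 0.0275
F [-0.7  0.6 -1.7]
t 96.5
[([298, 124, 35, 32, 647], array([314.9, 139.4])), ([305, 163, 22, 37, 681], array([316.1, 181.1]))] 96.9417
```

View pics/c8.png

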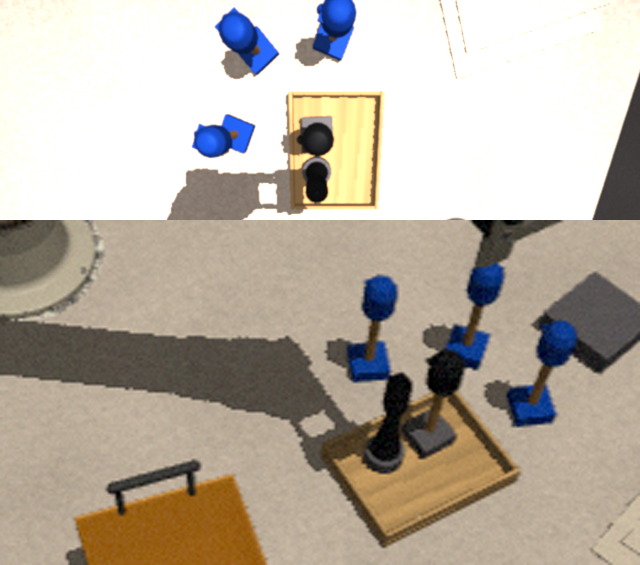

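Both figures stand upright within about 1.5 px (2 mm) of where they started. The guard is shut, and the robot is clear.

```bash
python3 -c "
from bench import manip; print(manip.hand_in())"
```

```text
the job is handed in; nothing more can be done
None
```

The job is handed in at about 97 s of the 141 s allowed: the bust stands upright on the metal plate under the fully shut guard, and both tall figures are back upright in the tray, about 2 mm from where they started.

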